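Find the tray that nests in the bench bay and slide it home

TASK

One of the three grey trays belongs in the aluminium bay on the desk. Try them until you find the one that nests, and leave it pushed fully home against the back wall, level with the tips of the bay's front lips. Only slide the trays along the desk, never lift them; leave the other two upright on the desk outside the bay, and leave the things around them alone.

Things in the scene. Friction and masses are not known exactly. Their poses are not given: they have to be found in the camera images.
- bay: fixed aluminium bay, open on top and at its front, no floor (trays slide in on the desk). Inside 68 mm wide, 100 mm deep; walls 24 mm high, 3 mm thick; outside along each side a flange 14 mm wide, 2 mm high. Origin: on the desk at the centre of the inside; x points into the bay from mouth to back wall, y across. A tray that nests is as long as the bay is deep: its centre comes to this origin.
- bay_mouth (a point): middle of the bay's open front on the desk, 50 mm before the bay's origin, level with the tips of its two lips (the front 14 mm of the side walls, splayed outward about 8 mm each). A tray too wide stops at the lips; one too long meets the back wall but still stands 10 mm or more out of the mouth.
- tray_1: one of three grey plastic trays, open on top, that look alike but differ by millimetres: 100 to 116 mm long (x axis), 64 to 73 mm wide (y axis), 28 mm high, walls and floor 3 mm thick (inside at least 94 x 58 mm), about 0.16 kg. Which one nests in the bay is not told: it shows on trying. Both ends are alike. Origin: centre of the underside, z up.
- tray_2: one of three grey plastic trays, open on top, that look alike but differ by millimetres: 100 to 116 mm long (x axis), 64 to 73 mm wide (y axis), 28 mm high, walls and floor 3 mm thick (inside at least 94 x 58 mm), about 0.16 kg. Which one nests in the bay is not told: it shows on trying. Both ends are alike. Origin: centre of the underside, z up.
- tray_3: one of three grey plastic trays, open on top, that look alike but differ by millimetres: 100 to 116 mm long (x axis), 64 to 73 mm wide (y axis), 28 mm high, walls and floor 3 mm thick (inside at least 94 x 58 mm), about 0.16 kg. Which one nests in the bay is not told: it shows on trying. Both ends are alike. Origin: centre of the underside, z up.
- bench_supply: fixed bench power supply behind the trays, about 126 mm deep (x) x 199 mm wide (y) x 105 mm high, with knobs and sockets 25 mm out of its front: keep the gripper in front of it. Its front, knobs included, is at x = 0.625 m and it spans y = -0.01 to 0.19 m.
- bench_vice: fixed small bench vice at the desk's right front, base 136 mm (x) x 108 mm (y), 82 mm high; it spans x = 0.40 to 0.54 m, y = -0.29 to -0.18 m
- eraser: bystander: sleeved eraser block, 23 x 48 x 13 mm, loose; origin at the centre of its underside
- tape_roll: bystander: roll of tape lying flat, 62 x 62 x 15 mm, loose; origin at the centre of its underside
- wax_block: bystander: wooden-looking slotted block, 38 x 52 x 30 mm, loose; origin at the centre of its underside
- bottle: bystander: black bottle, 42 x 42 x 96 mm, loose; origin at the centre of its underside
- jar_large: bystander: glass jar with a white lid, 50 x 50 x 40 mm, loose; origin at the centre of its underside
- jar_small: bystander: glass jar with a white lid, 36 x 36 x 55 mm, loose; origin at the centre of its underside

How it is judged:
At the end, for the whole second after the job is handed in: One tray (whichever nests) lies in the bay with its centre within 4.5 mm lengthwise and 5 mm crosswise of the bay's origin, in line with it within 0.08 rad; all three trays are flat on the desk (underside below 6 mm, tilt under 0.1 rad) and at rest (((x of tray_1 in the frame of bay between -0.0045 and 0.0045 m and y of tray_1 in the frame of bay between -0.005 and 0.005 m and angle between the x axis of tray_1 and the x axis of bay, either way round below 0.08 rad) or (x of tray_2 in the frame of bay between -0.0045 and 0.0045 m and y of tray_2 in the frame of bay between -0.005 and 0.005 m and angle between the x axis of tray_2 and the x axis of bay, either way round below 0.08 rad) or (x of tray_3 in the frame of bay between -0.0045 and 0.0045 m and y of tray_3 in the frame of bay between -0.005 and 0.005 m and angle between the x axis of tray_3 and the x axis of bay, either way round below 0.08 rad)) and angle between each of tray_1, tray_2, tray_3's own z axis and vertical below 0.1 rad and height (world z) of tray_1 between -0.01 and 0.006 m and linear speed of each of tray_1, tray_2, tray_3 below 0.01 m/s and height (world z) of tray_2 between -0.01 and 0.006 m and height (world z) of tray_3 between -0.01 and 0.006 m); the robot touches nothing.
It fails at once if a tray is lifted: the centre of its underside more than 20 mm above the desk (height (world z) of any of tray_1, tray_2, tray_3 above 0.02 m).
It fails at once if a tray falls or tips: tilted more than 0.5 rad (angle between any of tray_1, tray_2, tray_3's own z axis and vertical above 0.5 rad).
It fails at once if a bystander is moved by more than 30 mm (distance of any of eraser, tape_roll, wax_block, bottle, jar_large, jar_small from where it was at the start of the episode above 0.03 m).
It also fails if it takes over 72 s, if anything falls off the work surface, if the arm or the gripper's body presses on something with over 40 N, if the wrist force passes 120 N, or if a joint passes its speed limit or range.

ROBOT

A 6-joint arm with a two-finger parallel gripper is mounted at the origin on a cart in front of the work surface, level with it; the furniture and walls round the work are solid. World frame = base frame: x ahead of the robot, y to its left, z up, the work surface at z = 0. Lengths are in m, angles in rad, forces in N, time in s.
With the tool pointing down it reaches from about 0.425 to 0.95 m from the base axis. Payload 3.5 kg.
Tool frame: the origin (TCP) lies midway between the tips of the shut fingers; the grasp point (between the pads) lies 19 mm behind it; z points along the fingers, y is the line along which they close (so a half turn about z gives the same grasp; the last joint's range is limited). The gripper opens to 85 mm and grips with 20 to 120 N. Pads are 22 mm wide; open, the fingers measure 114 mm over their backs; the gripper's body (76 mm by 85 mm) begins 54 mm behind the grasp point. The pads swing forward as they close: fully open they stand 13 mm farther back than shut.
Start: joints at [-1.36, 0.286, 1.577, -0, 1.279, -0.15], TCP at [0.238, -0.632, 0.192] pointing down, gripper open.
Joint ranges: [-2.77, 2.77], [-0.9, 2.22], [0.21, 2.48], [-1.53, 4.67], [0.24, 2.81], [-2.84, 2.84]. Speed limits (rad/s): [2.79, 2.79, 3.14, 3.14, 3.14, 3.14].

INTERFACE

Orientations are given as a unit quaternion [x, y, z, w].
In Python, from plant import ctrl gives the robot as it stands.
- The arm moves only by the tool send_rows, never from a script. Its argument "series" is a list that holds one entry, the list of rows, each a list of 7 numbers: the shift along the tool's x, y, z in cm, then the turn, a rotation vector about the tool's x, y, z in rad, then the opening, from -1 (shut) to 1 (fully open). In form: [[[x, y, z, rx, ry, rz, jaw], ...]]. A call has 1 to 10 rows; each row shifts and turns the commanded pose from where the row before left it, along the tool's axes as they then stand; what a row does not reach is not made up. A row lasts 1/8 s, in which the tool goes at most 62.5 mm and 10.7 degrees, less where a joint would pass 70% of its speed; a pose out of reach is approached as far as the arm can. A call is refused whole if a number of a shift passes 6.25 or a number of a turn 0.188, either way. A call with a gripper value outside its range is refused whole. The fingers move at their own pace and stop on an object; "force" is the grip in N (left out, the last holds). Time passes only in rows, so rows that do not move let the fingers close. It gives the time, the measured TCP pose, the force, the opening and the grip force at its end, in the units of the state.
- ctrl.get_state(): the state, without advancing time (a new reading comes with each control period).
- ctrl.read_camera(name): name is "scene" or "top" or "wrist"; returns a dict with "img" (384x512x3 uint8, red, green, blue), "fx", "fy", "cx", "cy" (pixels), "R" (3x3) and "t" (3): a world point X has camera coordinates R X + t; the wrist camera has in their place "hand_eye" (4x4, takes a point from camera to tool coordinates, whose origin is the TCP and whose axes are the flange's). Camera axes: x right, y down, z forward; pixel columns grow to the right and rows downward; lengths in m; the calibration is good to about 2 mm. The wrist camera is an equidistant fisheye: a pixel r from the principal point sees the ray r / f radians off the axis. A picture is of the moment at which its call begins: read the wrist's pose just before it. There is no depth.
- ctrl.sign_off(): hands the job in; it is judged then, once.
The state is a dict: "time": time; "qpos": joint angles; "dq": joint speeds; "joint_efforts": joint torques, N m; "eef_pos": TCP position; "tcp_rot": TCP orientation; "contact_force": force on the tool from outside, world axes, zero at the start; "wrist_torque": the same for the moment, N m; "opening": opening from 0.0 (shut) to 1.0 (fully open); "finger_force": force on a finger pad.
Only numpy, scipy, OpenCV 4.12 (cv2) and the standard library are available. Lean on these libraries where they do the work, as an engineer would, in place of code of your own. Each camera call takes 0.05 s, during which the arm holds its last target. There are 200 camera calls.

## Working session

There is one attempt and no reset: what is moved stays moved. The work goes in short steps, Python scripts to look and compute and a tool call to move; the robot and the scene stay as the last step left them, time stands still between calls to the robot, and variables do not carry over. Pictures are saved under pics/ and viewed, at most 10 in all, crops included, and the job is handed in when it is done.

Besides the shell and the picture viewer there is one more tool, called after "Emit:" by a JSON object that holds its "op" and its "data", one argument or row to a line. send_rows: Moves the arm, as the interface text tells. Its arguments: {"type":"object","properties":{"series":{"type":"array"},"force":{"type":"number"}},"required":["series"]}

```bash
ls; mkdir -p pics; python3 - <<'E'
from plant import ctrl
import cv2,json
s=ctrl.get_state();print(s)
for n in("top","scene"):
    c=ctrl.read_camera(n);cv2.imwrite(f"pics/{n}0.png",c["img"][:,:,::-1])
    print(n,{k:(v if k!='img' else 0) for k,v in c.items()})
E
```

```text
pics
{'time': 0.0, 'qpos': array([-1.35998191e+00,  2.87215511e-01,  1.57818159e+00,  5.00237460e-06,
        1.27860712e+00, -1.50009094e-01]), 'dq': array([-0.0001117 ,  0.00052642, -0.00057582, -0.00200965,  0.00049112,
       -0.00058016]), 'joint_efforts': array([ 6.10116385e-04, -4.05979836e+01, -2.92624193e+01, -9.47957710e-05,
        5.76452294e-03,  3.31888351e-06]), 'eef_pos': array([ 0.23816895, -0.63077992,  0.19091158]), 'tcp_rot': array([ 9.83769308e-01,  1.79433819e-01, -3.42601362e-05, -1.20529759e-03]), 'contact_force': array([0.45834473, 1.03709499, 1.04621131]), 'wrist_torque': array([-0.0182559 ,  0.01683823,  0.02018604]), 'finger_force': 0.0, 'opening': 0.9983584198808717}
top {'img': 0, 'fx': 436.8801252045345, 'fy': 436.8801252045345, 'cx': 258.4407744943599, 'cy': 189.0113286572978, 'R': array([[-0.02797958, -0.99956671, -0.00913925],
       [-0.99905649,  0.02826676, -0.03297141],
       [ 0.03321546,  0.0082081 , -0.99941451]]), 't': array([0.01057267, 0.55822444, 1.13613496])}
scene {'img': 0, 'fx': 349.48262399802536, 'fy': 349.48262399802536, 'cx': 251.89142631864894, 'cy': 195.3381933235279, 'R': array([[-0.69342853, -0.72052444, -0.0011876 ],
       [-0.50468857,  0.48688439, -0.71290465],
       [ 0.51424345, -0.49374906, -0.70125997]]), 't': array([0.36435261, 0.32826318, 0.59129266])}
```

```bash
python3 - <<'E'
import cv2
a=cv2.imread("pics/top0.png");cv2.imwrite("pics/top0b.png",cv2.resize(a,(800,600),interpolation=cv2.INTER_CUBIC))
E
```

```text
(no output)
```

View pics/top0b.png

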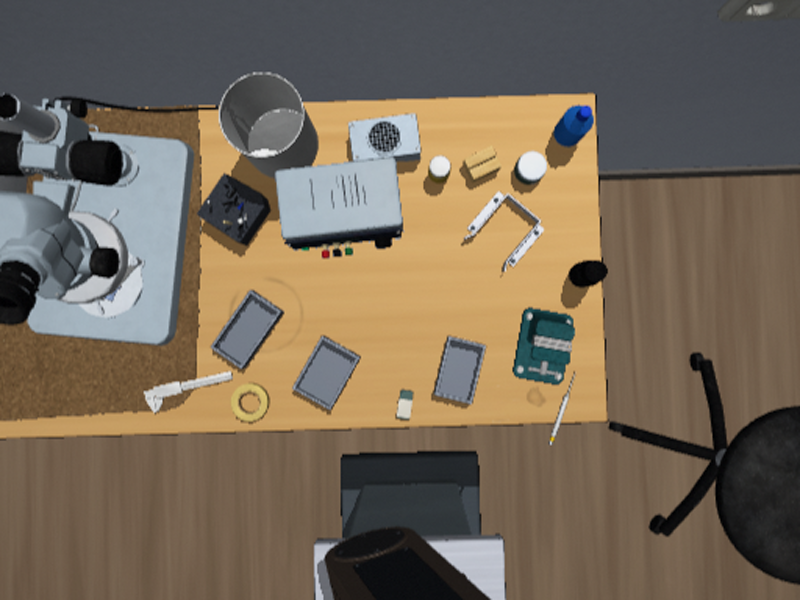

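View pics/scene0.png

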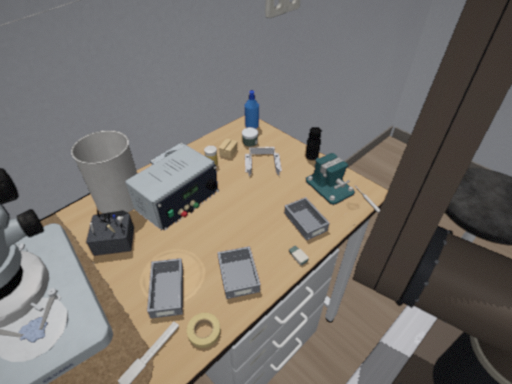

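The top view (800x600) shows the trays at about (248,329), (327,373) and (460,370). The bay is at (510,230), its mouth facing lower-left. I'll rectify and measure.

```bash
cat > h.py <<'E'
import numpy as np,cv2
from plant import ctrl
def rect(c,x0,x1,y0,y1,z,s=2000):
    """top-down map: col=(y1-y)*s, row=(x1-x)*s"""
    W,H=int((y1-y0)*s),int((x1-x0)*s)
    g=np.meshgrid(np.arange(W),np.arange(H))
    X=np.stack([x1-g[1]/s,y1-g[0]/s,np.full((H,W),z)],-1)
    p=X@c["R"].T+c["t"]
    u=p[...,0]/p[...,2]*c["fx"]+c["cx"];v=p[...,1]/p[...,2]*c["fy"]+c["cy"]
    return cv2.remap(c["img"][:,:,::-1].copy(),u.astype('f4'),v.astype('f4'),cv2.INTER_CUBIC)
E
python3 - <<'E'
from h import *
c=ctrl.read_camera("top")
B=rect(c,.38,.80,-.32,.36,.028,1000)
hsv=cv2.cvtColor(B,cv2.COLOR_BGR2HSV)
m=((hsv[...,1]<75)).astype('u1')*255   # grey vs wood
m[:160]=0
n,l,st,ce=cv2.connectedComponentsWithStats(m)
for i in range(1,n):
    if 3000<st[i,4]<20000:
        pts=cv2.findContours((l==i).astype('u1'),cv2.RETR_EXTERNAL,cv2.CHAIN_APPROX_NONE)[0][0]
        r=cv2.minAreaRect(pts);b=cv2.boxPoints(r)
        print("c",.8-r[0][1]/1000,.36-r[0][0]/1000,"size",r[1],"ang",r[2],[(round(.8-q[1]/1000,4),round(.36-q[0]/1000,4)) for q in b])
a=rect(c,.38,.56,-.12,.28,.028,2000);cv2.imwrite("pics/trays.png",a)
b=rect(c,.55,.80,-.28,-.05,.024,2400);cv2.imwrite("pics/bay.png",b)
E
```

```text
c 0.5095972900390626 0.2563837890625 size (67.93383026123047, 119.03125762939453) ang 36.02737045288086 [(np.float32(0.4814), np.float32(0.3189)), (np.float32(0.5777), np.float32(0.2488)), (np.float32(0.5378), np.float32(0.1939)), (np.float32(0.4415), np.float32(0.2639))]
c 0.4350735473632813 0.1269558868408203 size (74.08738708496094, 102.72765350341797) ang 30.963754653930664 [(np.float32(0.4101), np.float32(0.1851)), (np.float32(0.4982), np.float32(0.1323)), (np.float32(0.4601), np.float32(0.0688)), (np.float32(0.372), np.float32(0.1216))]
c 0.43345108032226565 -0.09280035400390624 size (65.90054321289062, 101.56121063232422) ang 15.592809677124023 [(np.float32(0.3934), np.float32(-0.0474)), (np.float32(0.4912), np.float32(-0.0747)), (np.float32(0.4735), np.float32(-0.1382)), (np.float32(0.3757), np.float32(-0.1109))]
```

View pics/trays.png

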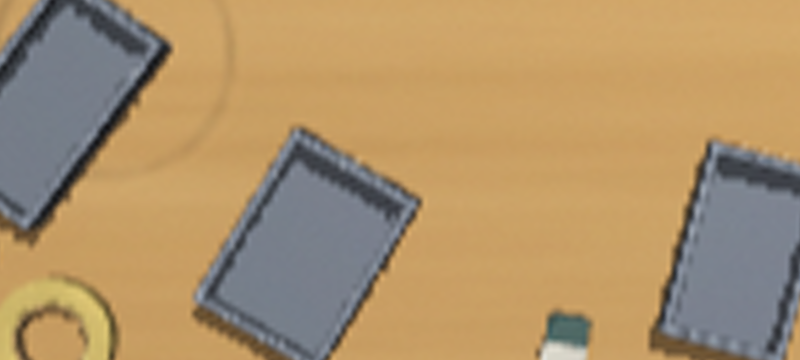

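View pics/bay.png

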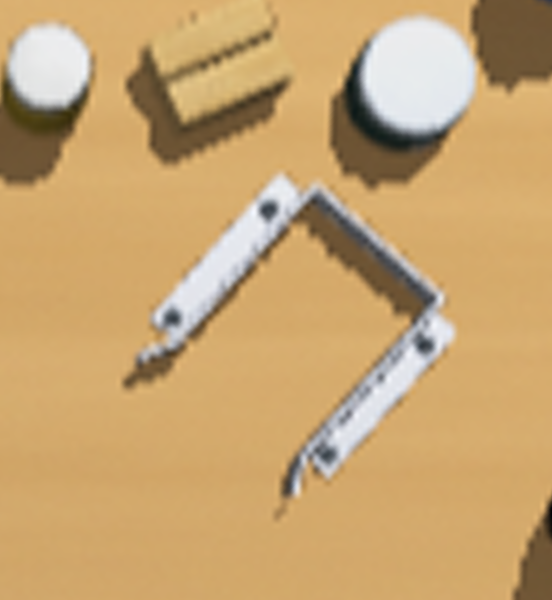

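Rectified sizes (slightly oversized by the blur):

| Tray | Position (x, y) | Size | Fit |
|---|---|---|---|
| Left | – | about 68x119 | too long |
| Middle | – | about 74x103 | too wide |
| Right | (0.4335, -0.093), yaw -15.6° | about 66x101.6 | should nest |

For the bay, the lip tips in the crop are at (140,358) and (290,490), 83 mm apart (84 expected). The back wall centre is at (380,241). That puts the mouth at about (0.623, -0.140), yaw about -41.7°, and the origin at about (0.661, -0.173).

The right tray's near end is out of reach, so I'll pinch its far wall first, drag it to a staging spot, then regrip.

```bash
cat >> h.py <<'E'
def plan(p1,yaw1,n,jaw,p0=None,yaw0=None):
    """rows from pose to p1 with tool-y yaw yaw1(deg); tool pointing down"""
    from scipy.spatial.transform import Rotation as R
    s=ctrl.get_state();p0=s["eef_pos"] if p0 is None else np.array(p0,float)
    Y=R.from_quat(s["tcp_rot"]).as_matrix()[:,1]
    yaw=np.arctan2(Y[1],Y[0]) if yaw0 is None else np.radians(yaw0)
    d=np.radians(yaw1)-yaw;d=(d+np.pi)%(2*np.pi)-np.pi
    st=(np.array(p1)-p0)/n*100;out=[]
    for i in range(n):
        y=np.array([np.cos(yaw),np.sin(yaw),0]);x=np.array([-y[1],y[0],0])
        out.append([round(float(v),2) for v in(st@x,st@y,-st[2])]+[0,0,round(-d/n,3),jaw]);yaw+=d/n
    print(p0.round(4),"yaw",np.degrees(yaw-d).round(1));print(str(out).replace(" ",""))
E
python3 -c "
from h import *
plan([.480,-.106,.16],-15.6,14,-0.3)"
```

```text
[ 0.2382 -0.6309  0.1912] yaw -69.3
[[2.94,-2.9,0.22,0,0,np.float64(-0.067),-0.3],[3.13,-2.7,0.22,0,0,np.float64(-0.067),-0.3],[3.3,-2.48,0.22,0,0,np.float64(-0.067),-0.3],[3.46,-2.25,0.22,0,0,np.float64(-0.067),-0.3],[3.6,-2.02,0.22,0,0,np.float64(-0.067),-0.3],[3.73,-1.77,0.22,0,0,np.float64(-0.067),-0.3],[3.84,-1.52,0.22,0,0,np.float64(-0.067),-0.3],[3.93,-1.26,0.22,0,0,np.float64(-0.067),-0.3],[4.01,-0.99,0.22,0,0,np.float64(-0.067),-0.3],[4.06,-0.72,0.22,0,0,np.float64(-0.067),-0.3],[4.1,-0.45,0.22,0,0,np.float64(-0.067),-0.3],[4.12,-0.17,0.22,0,0,np.float64(-0.067),-0.3],[4.13,0.11,0.22,0,0,np.float64(-0.067),-0.3],[4.11,0.38,0.22,0,0,np.float64(-0.067),-0.3]]
```

Emit:
{"op": "send_rows", "data": {
  "series": [
    [[2.9,-2.9,0.2,0,0,-0.067,-0.3],[3.1,-2.7,0.2,0,0,-0.067,-0.3],[3.3,-2.5,0.2,0,0,-0.067,-0.3],[3.5,-2.3,0.2,0,0,-0.067,-0.3],[3.6,-2.0,0.2,0,0,-0.067,-0.3],[3.7,-1.8,0.2,0,0,-0.067,-0.3],[3.8,-1.5,0.2,0,0,-0.067,-0.3],[3.9,-1.3,0.2,0,0,-0.067,-0.3],[4.0,-1.0,0.2,0,0,-0.067,-0.3],[4.1,-0.7,0.2,0,0,-0.067,-0.3]]
  ],
  "force": 40
}}

```text
time: 1.4
eef_pos: [0.4098, -0.2548, 0.1721]
tcp_rot: [0.87, 0.494, 0.0, -0.0]
contact_force: [1.6, 0.1, 0.1]
opening: 0.351
finger_force: 0.0
```

Emit:
{"op": "send_rows", "data": {
  "series": [
    [[4.1,-0.4,0.2,0,0,-0.067,-0.3],[4.1,-0.2,0.2,0,0,-0.067,-0.3],[4.1,0.1,0.2,0,0,-0.067,-0.3],[4.1,0.4,0.2,0,0,-0.067,-0.3],[0,0,0,0,0,0,-0.3],[0,0,0,0,0,0,-0.3]]
  ]
}}

```text
time: 2.15
eef_pos: [0.4784, -0.1072, 0.1641]
tcp_rot: [0.796, 0.605, -0.0, -0.0]
contact_force: [-0.3, -0.7, 0.1]
opening: 0.345
finger_force: 0.0
```

```bash
sed -i 's/round(-d\/n,3)/round(float(-d\/n),3)/' h.py; cat >> h.py <<'E'
def wrect(x0,x1,y0,y1,z,s=2000):
    from scipy.spatial.transform import Rotation as R
    st=ctrl.get_state();c=ctrl.read_camera("wrist")
    W,H=int((y1-y0)*s),int((x1-x0)*s)
    g=np.meshgrid(np.arange(W),np.arange(H))
    X=np.stack([x1-g[1]/s,y1-g[0]/s,np.full((H,W),z)],-1)
    T=(X-st["eef_pos"])@R.from_quat(st["tcp_rot"]).as_matrix()
    E=np.array(c["hand_eye"]);p=(T-E[:3,3])@E[:3,:3]
    r=np.hypot(p[...,0],p[...,1]);th=np.arctan2(r,p[...,2]);k=th/np.maximum(r,1e-9)
    u=c["cx"]+c["fx"]*k*p[...,0];v=c["cy"]+c["fy"]*k*p[...,1]
    return cv2.remap(c["img"][:,:,::-1].copy(),u.astype('f4'),v.astype('f4'),cv2.INTER_CUBIC)
E
python3 - <<'E'
from h import *
plan([.480,-.106,.05],-15.6,4,-0.3)
cv2.imwrite("pics/w1.png",wrect(.36,.74,-.26,.02,.028,1500))
E
```

```text
[ 0.4784 -0.1072  0.1641] yaw -15.6
[[0.04,0.03,2.85,0,0,0.0,-0.3],[0.04,0.03,2.85,0,0,0.0,-0.3],[0.04,0.03,2.85,0,0,0.0,-0.3],[0.04,0.03,2.85,0,0,0.0,-0.3]]
```

View pics/w1.png

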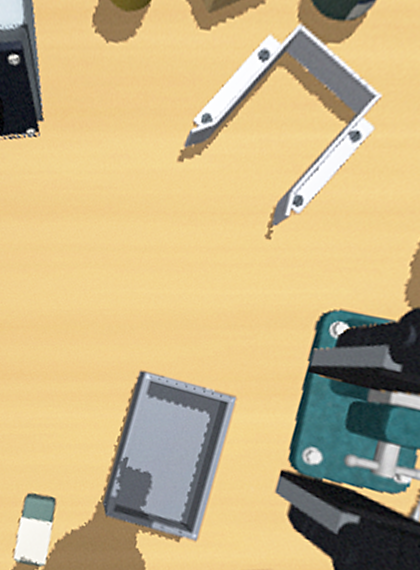

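The wrist view confirms the tray's far edge, (142,371) to (237,396), at about (0.484, -0.106), with a width of about 65.5 mm. The bay's back wall also agrees with the top view. I'll descend and pinch the far wall.

Emit:
{"op": "send_rows", "data": {
  "series": [
    [[0.2,0.2,4.0,0,0,0,-0.3],[0,0.1,4.0,0,0,0,-0.3],[0,0,3.0,0,0,0,-0.3],[0,0,2.4,0,0,0,-0.3],[0,0,2.0,0,0,0,-0.3],[0,0,0,0,0,0,-0.3],[0,0,0,0,0,0,-1],[0,0,0,0,0,0,-1],[0,0,0,0,0,0,-1],[0,0,0,0,0,0,-1]]
  ],
  "force": 40
}}

```text
time: 3.45
eef_pos: [0.4824, -0.106, 0.0108]
tcp_rot: [0.796, 0.605, 0.0, 0.0]
contact_force: [-0.6, -0.0, -0.5]
opening: -0.001
finger_force: 0.0
```

```bash
python3 - <<'E'
from h import *
s=ctrl.get_state();print(s["eef_pos"],s["opening"],s["finger_force"],s["contact_force"])
a=np.radians(-41.8);C=np.array([.6606,-.1729])-.175*np.array([np.cos(a),np.sin(a)])
w=C+.0485*np.array([np.cos(a),np.sin(a)]);print(C,w)
plan([w[0],w[1],s["eef_pos"][2]],-41.8,10,-1)
cv2.imwrite("pics/s1.png",ctrl.read_camera("scene")["img"][120:340,100:400,::-1])
E
```

```text
[ 0.48239819 -0.10596306  0.01079379] -0.0008704543306744399 0.0 [-0.6134916  -0.04215499 -0.45476611]
[ 0.5301417  -0.05625682] [ 0.56629729 -0.08858364]
[ 0.4824 -0.106   0.0108] yaw -15.6
[[0.39,0.76,-0.0,0,0,0.046,-1],[0.43,0.74,-0.0,0,0,0.046,-1],[0.46,0.72,-0.0,0,0,0.046,-1],[0.49,0.7,-0.0,0,0,0.046,-1],[0.52,0.68,-0.0,0,0,0.046,-1],[0.56,0.65,-0.0,0,0,0.046,-1],[0.58,0.63,-0.0,0,0,0.046,-1],[0.61,0.6,-0.0,0,0,0.046,-1],[0.64,0.57,-0.0,0,0,0.046,-1],[0.66,0.54,-0.0,0,0,0.046,-1]]
```

The fingers shut on nothing, so I'll look.

```bash
python3 - <<'E'
from h import *
a=cv2.resize(cv2.imread("pics/s1.png"),(600,440),interpolation=cv2.INTER_CUBIC)
b=cv2.resize(ctrl.read_camera("wrist")["img"][:,:,::-1],(587,440))
c=np.hstack([a[:,200:],b[:,:400]]);cv2.imwrite("pics/m1.png",c)
E
```

```text
(no output)
```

View pics/m1.png

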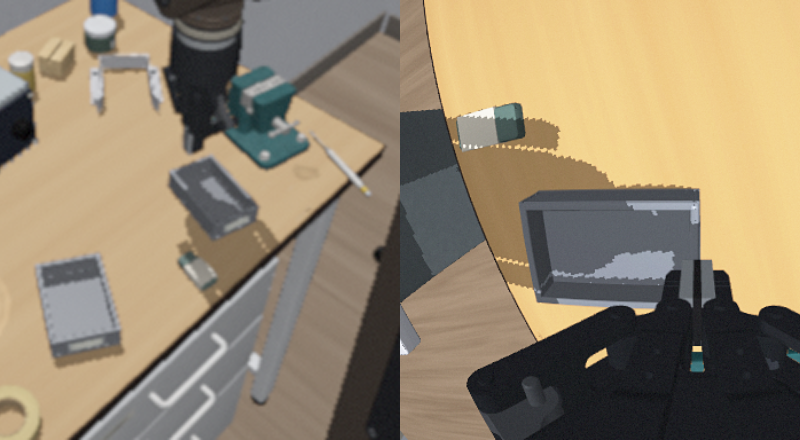

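```bash
python3 - <<'E'
from h import *
w=wrect(.36,.56,-.2,0.0,.028,2000)
p=ctrl.get_state()["eef_pos"]
cv2.drawMarker(w,(int(-p[1]*2000),int((.56-p[0])*2000)),(0,0,255),0,20)
t=rect(ctrl.read_camera("top"),.36,.56,-.2,0,.028,2000)
cv2.drawMarker(t,(int(-p[1]*2000),int((.56-p[0])*2000)),(0,0,255),0,20)
cv2.imwrite("pics/m2.png",np.hstack([w,t]))
E
```

```text
(no output)
```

View pics/m2.png

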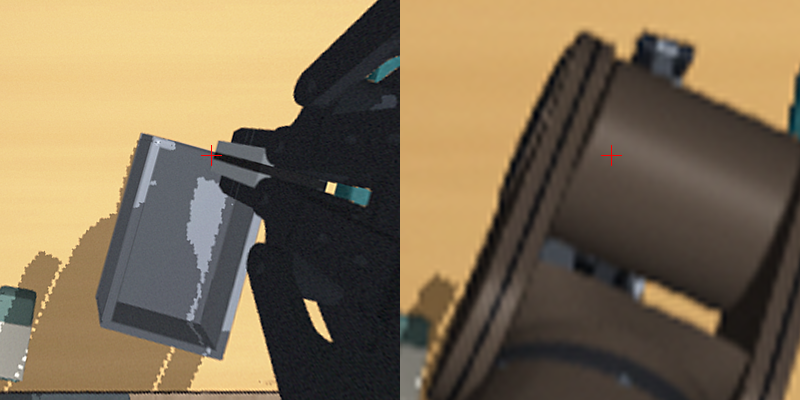

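The marker sits right on the far wall and the pads straddle it, so the readout may just not resolve the 3 mm wall. I'll drag gently and see whether the tray follows.

Emit:
{"op": "send_rows", "data": {
  "series": [
    [[0.4,0.8,0,0,0,0.046,-1],[0.4,0.7,0,0,0,0.046,-1],[0.5,0.7,0,0,0,0.046,-1],[0,0,0,0,0,0,-1]]
  ],
  "force": 80
}}

```text
time: 4.15
eef_pos: [0.5074, -0.1003, 0.0104]
tcp_rot: [0.836, 0.549, 0.0, 0.0]
contact_force: [-1.0, -0.2, 0.0]
opening: -0.001
finger_force: 0.0
```

```bash
python3 - <<'E'
from h import *
s=ctrl.get_state();p=s["eef_pos"];print(p,s["opening"],s["finger_force"],s["contact_force"])
w=wrect(.36,.56,-.2,0.0,.028,2000)
cv2.drawMarker(w,(int(-p[1]*2000),int((.56-p[0])*2000)),(0,0,255),0,20)
cv2.imwrite("pics/m3.png",w)
E
```

```text
[ 0.50743765 -0.10031832  0.01035017] -0.0009464160997676061 0.0 [-1.00442859 -0.18170434  0.0098891 ]
```

View pics/m3.png

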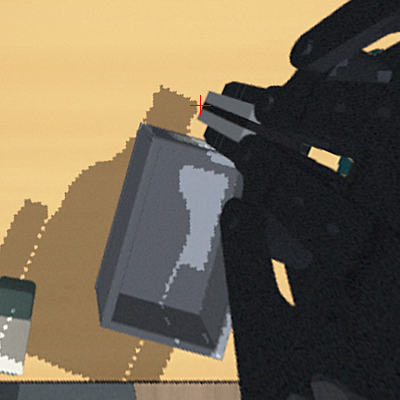

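The tray stayed put, and the fingertip shows on the z = 0.028 plane. So the fingers probably passed over the rim, and the tip is higher than the reported TCP. I'll probe the desk just ahead of the tray to find the true tip height.

Emit:
{"op": "send_rows", "data": {
  "series": [
    [[0.5,1.2,0,0,0,0,-1],[0,0,0.4,0,0,0,-1],[0,0,0.4,0,0,0,-1],[0,0,0,0,0,0,-1]]
  ]
}}

```text
time: 4.7
eef_pos: [0.5193, -0.1003, 0.0015]
tcp_rot: [0.836, 0.548, -0.001, -0.001]
contact_force: [0.3, -0.9, -0.4]
opening: 0.007
finger_force: 0.0
```

Emit:
{"op": "send_rows", "data": {
  "series": [
    [[0,0,0.2,0,0,0,-1],[0,0,0,0,0,0,-1]]
  ]
}}

```text
time: 4.95
eef_pos: [0.5199, -0.1005, 0.0002]
tcp_rot: [0.836, 0.548, -0.0, -0.0]
contact_force: [0.7, -0.2, -0.1]
opening: -0.001
finger_force: 0.0
```

Emit:
{"op": "send_rows", "data": {
  "series": [
    [[0,0,0.3,0,0,0,-1],[0,0,0.0,0,0,0,-1]]
  ]
}}

```text
time: 5.2
eef_pos: [0.5198, -0.1005, -0.0029]
tcp_rot: [0.836, 0.548, -0.0, -0.0]
contact_force: [0.3, -0.4, -0.4]
opening: -0.001
finger_force: 0.0
```

```bash
python3 - <<'E'
from h import *
s=ctrl.get_state();p=s["eef_pos"];print(p,s["opening"],s["finger_force"],s["contact_force"])
sc=ctrl.read_camera("scene")
for z in(p[2],p[2]+.02):
    q=sc["R"]@[p[0],p[1],z]+sc["t"];print(q[:2]/q[2]*sc["fx"]+[sc["cx"],sc["cy"]])
q=sc["R"]@p+sc["t"];u,v=(q[:2]/q[2]*sc["fx"]+[sc["cx"],sc["cy"]]).astype(int)
a=cv2.resize(sc["img"][v-40:v+40,u-50:u+50,::-1],(500,400),interpolation=cv2.INTER_CUBIC)
cv2.drawMarker(a,(250,200),(0,0,255),0,20)
cv2.imwrite("pics/m4.png",a)
E
```

```text
[ 0.51983249 -0.1004866  -0.00294197] -0.0013407856792487152 0.0 [ 0.26603209 -0.38500082 -0.44428693]
[281.18193311 202.66409791]
[281.63102323 197.21905416]
```

View pics/m4.png

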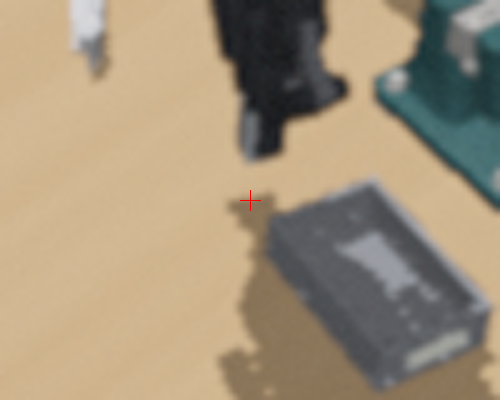

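The fingertip is at crop (250,155), about 9 px above the projected TCP at (250,200). The real tips are therefore about 30 mm higher than the reported TCP. I'll keep probing down in small steps, watching the force.

Emit:
{"op": "send_rows", "data": {
  "series": [
    [[0,0,0.5,0,0,0,-1],[0,0,0.5,0,0,0,-1],[0,0,0.3,0,0,0,-1],[0,0,0,0,0,0,-1]]
  ]
}}

```text
time: 5.75
eef_pos: [0.5197, -0.1005, -0.0162]
tcp_rot: [0.836, 0.548, -0.0, -0.0]
contact_force: [0.1, 0.4, 0.0]
opening: -0.004
finger_force: 0.0
```

Emit:
{"op": "send_rows", "data": {
  "series": [
    [[0,0,0.3,0,0,0,-1],[0,0,0,0,0,0,-1]]
  ]
}}

```text
time: 6.0
eef_pos: [0.5199, -0.1005, -0.0189]
tcp_rot: [0.836, 0.548, -0.0, -0.0]
contact_force: [-0.5, 0.4, -0.1]
opening: 0.001
finger_force: 0.0
```

Emit:
{"op": "send_rows", "data": {
  "series": [
    [[0,0,0.2,0,0,0,-1],[0,0,0,0,0,0,-1]]
  ]
}}

```text
time: 6.25
eef_pos: [0.52, -0.1005, -0.0208]
tcp_rot: [0.836, 0.548, -0.0, -0.0]
contact_force: [0.8, 0.8, -0.2]
opening: 0.004
finger_force: 0.0
```

Emit:
{"op": "send_rows", "data": {
  "series": [
    [[0,0,0.2,0,0,0,-1],[0,0,0,0,0,0,-1]]
  ]
}}

```text
time: 6.5
eef_pos: [0.5199, -0.1005, -0.0229]
tcp_rot: [0.836, 0.548, -0.0, -0.0]
contact_force: [-0.3, 0.1, 0.6]
opening: -0.003
finger_force: 0.0
```

Emit:
{"op": "send_rows", "data": {
  "series": [
    [[0,0,0.2,0,0,0,-1],[0,0,0,0,0,0,-1]]
  ]
}}

```text
time: 6.75
eef_pos: [0.5199, -0.1005, -0.0249]
tcp_rot: [0.836, 0.548, -0.0, -0.0]
contact_force: [-1.2, 0.2, -0.3]
opening: -0.002
finger_force: 0.0
```

Emit:
{"op": "send_rows", "data": {
  "series": [
    [[0,0,0.2,0,0,0,-1],[0,0,0,0,0,0,-1]]
  ]
}}

```text
time: 7.0
eef_pos: [0.5199, -0.1005, -0.0269]
tcp_rot: [0.836, 0.548, -0.0, -0.0]
contact_force: [-0.2, -0.7, 0.9]
opening: 0.001
finger_force: 0.0
```

Emit:
{"op": "send_rows", "data": {
  "series": [
    [[0,0,0.2,0,0,0,-1],[0,0,0,0,0,0,-1]]
  ]
}}

```text
time: 7.25
eef_pos: [0.5199, -0.1005, -0.0289]
tcp_rot: [0.836, 0.548, -0.0, -0.0]
contact_force: [-0.2, 0.0, 0.3]
opening: 0.001
finger_force: 0.0
```

Emit:
{"op": "send_rows", "data": {
  "series": [
    [[0,0,0.2,0,0,0,-1],[0,0,0,0,0,0,-1]]
  ]
}}

```text
time: 7.5
eef_pos: [0.5199, -0.1005, -0.0309]
tcp_rot: [0.836, 0.548, -0.0, -0.0]
contact_force: [-0.2, 0.4, 0.9]
opening: -0.005
finger_force: 0.0
```

```bash
python3 - <<'E'
from h import *
p=ctrl.get_state()["eef_pos"];sc=ctrl.read_camera("scene")
q=sc["R"]@[p[0],p[1],0]+sc["t"];u,v=(q[:2]/q[2]*sc["fx"]+[sc["cx"],sc["cy"]]).astype(int)
g=cv2.cvtColor(sc["img"],cv2.COLOR_RGB2GRAY)
print(u,v);print(g[v-22:v+8,u-9:u+10])
E
```

```text
281 201
[[188 163 108  49  34  39  39  32  36  39  37  37  35  29  33  35  40  48
   66]
 [189 171 125  66  36  37  37  36  38  38  32  34  35  32  32  36  32  45
   67]
 [193 186 152  94  55  40  34  34  35  35  35  35  29  34  33  34  37  47
   65]
 [193 190 172 142 102  60  37  30  37  38  35  36  33  32  33  32  36  49
   68]
 [193 193 191 182 148  84  37  33  34  37  36  33  35  34  33  35  37  48
   62]
 [192 192 193 188 156  90  38  34  34  38  36  37  38  36  39  35  38  50
   61]
 [192 191 193 188 156  90  41  34  37  37  39  39  37  38  38  39  42  55
   61]
 [191 191 192 189 158  97  47  33  37  39  41  36  38  37  40  46  54  61
   64]
 [192 192 192 190 170 123  65  41  34  38  38  35  36  36  45  66  73  70
   62]
 [192 192 192 192 185 154  95  48  36  37  37  35  36  39  45  61  64  56
   49]
 [192 192 192 193 190 171 129  73  39  35  37  32  33  29  34  42  42  41
   42]
 [191 191 192 192 191 178 137  80  40  32  37  34  33  35  32  31  32  36
   44]
 [191 192 192 192 191 174 132  78  47  40  37  34  34  32  33  30  35  34
   35]
 [192 192 193 192 191 172 128  83  69  
[... 638 characters left out ...]
 113 111  84  50  43  52  74 126 172 190 192
  191]
 [192 193 189 171 143 124 118 119 115  97  77  76  87 110 151 181 191 191
  190]
 [192 191 191 183 160 132 122 126 123 115 109 112 117 122 141 173 187 186
  178]
 [191 191 191 188 170 143 125 123 125 122 121 125 124 122 130 159 173 162
  141]
 [190 189 190 189 183 166 143 127 123 124 124 124 121 117 109 122 127 116
  106]
 [191 190 190 190 189 183 166 142 126 124 124 121 115 105  99  98 100  98
   95]
 [189 190 188 189 190 191 184 159 131 123 124 122 109  97  98  92  90  94
   94]
 [189 189 190 190 190 191 186 161 131 123 125 121 108  94  95  95  94  95
   92]
 [189 189 190 190 190 189 182 155 130 124 125 120 107  90  90  97  96  97
   93]]
```

Offset confirmed: at reported z = -0.031 the tips have just about reached the desk, so tip height ≈ reported z + 0.033. Now I'll redo the pinch with that correction.

```bash
python3 - <<'E'
from h import *
p=ctrl.get_state()["eef_pos"]
plan([p[0],p[1],.035],-23.5,2,-.3)
plan([.482,-.106,.035],-15.6,2,-.3,p0=[p[0],p[1],.035])
E
```

```text
[ 0.52   -0.1006 -0.0308] yaw -23.5
[[0.0,0.0,-3.29,0,0,0.0,-0.3],[0.0,0.0,-3.29,0,0,0.0,-0.3]]
[ 0.52   -0.1006  0.035 ] yaw -23.5
[[-1.01,-1.63,-0.0,0,0,-0.069,-0.3],[-0.89,-1.7,-0.0,0,0,-0.069,-0.3]]
```

Emit:
{"op": "send_rows", "data": {
  "series": [
    [[0,0,-3.3,0,0,0,-1],[0,0,-3.3,0,0,0,-0.3],[-1.0,-1.6,0,0,0,-0.069,-0.3],[-0.9,-1.7,0,0,0,-0.069,-0.3],[0,0,0,0,0,0,-0.3],[0,0,2.0,0,0,0,-0.3],[0,0,2.0,0,0,0,-0.3],[0,0,1.0,0,0,0,-0.3],[0,0,0.7,0,0,0,-0.3]]
  ]
}}

```text
time: 8.68
eef_pos: [0.4828, -0.1062, -0.022]
tcp_rot: [0.797, 0.605, 0.0, 0.0]
contact_force: [0.1, 0.3, 0.7]
opening: 0.349
finger_force: 0.0
```

Emit:
{"op": "send_rows", "data": {
  "series": [
    [[0,0,0,0,0,0,-1],[0,0,0,0,0,0,-1],[0,0,0,0,0,0,-1],[0,0,0,0,0,0,-1]]
  ],
  "force": 40
}}

```text
time: 9.18
eef_pos: [0.4829, -0.1064, -0.0212]
tcp_rot: [0.796, 0.605, 0.0, 0.001]
contact_force: [1.5, 0.2, -0.6]
opening: 0.019
finger_force: 40.9
```

Gripped: 40.9 N. Next is the drag to staging.

```bash
python3 - <<'E'
from h import *
p=ctrl.get_state()["eef_pos"]
plan([.5663,-.0886,p[2]],-41.8,12,-1)
E
```

```text
[ 0.4829 -0.1064 -0.0212] yaw -15.6
[[0.33,0.63,-0.0,0,0,0.038,-1],[0.35,0.62,-0.0,0,0,0.038,-1],[0.38,0.6,-0.0,0,0,0.038,-1],[0.4,0.59,-0.0,0,0,0.038,-1],[0.42,0.57,-0.0,0,0,0.038,-1],[0.44,0.56,-0.0,0,0,0.038,-1],[0.46,0.54,-0.0,0,0,0.038,-1],[0.48,0.52,-0.0,0,0,0.038,-1],[0.5,0.5,-0.0,0,0,0.038,-1],[0.52,0.48,-0.0,0,0,0.038,-1],[0.54,0.46,-0.0,0,0,0.038,-1],[0.56,0.44,-0.0,0,0,0.038,-1]]
```

Emit:
{"op": "send_rows", "data": {
  "series": [
    [[0.33,0.63,0,0,0,0.038,-1],[0.35,0.62,0,0,0,0.038,-1],[0.38,0.6,0,0,0,0.038,-1],[0.4,0.59,0,0,0,0.038,-1],[0.42,0.57,0,0,0,0.038,-1],[0.44,0.56,0,0,0,0.038,-1],[0.46,0.54,0,0,0,0.038,-1],[0.48,0.52,0,0,0,0.038,-1],[0.5,0.5,0,0,0,0.038,-1],[0.52,0.48,0,0,0,0.038,-1]]
  ]
}}

```text
time: 10.42
eef_pos: [0.5516, -0.0916, -0.0213]
tcp_rot: [0.896, 0.443, -0.001, -0.0]
contact_force: [-2.1, -0.1, 2.0]
opening: 0.014
finger_force: 41.3
```

Emit:
{"op": "send_rows", "data": {
  "series": [
    [[0.54,0.46,0,0,0,0.038,-1],[0.56,0.44,0,0,0,0.038,-1],[0,0,0,0,0,0,-1],[0,0,0,0,0,0,-0.3],[0,0,0,0,0,0,-0.3],[0,0,0,0,0,0,-0.3],[0,0,-3,0,0,0,-0.3],[0,0,-4,0,0,0,-0.3]]
  ]
}}

```text
time: 11.42
eef_pos: [0.5643, -0.0881, 0.0476]
tcp_rot: [0.913, 0.409, -0.001, -0.001]
contact_force: [0.3, -0.4, 0.5]
opening: 0.349
finger_force: 0.0
```

```bash
python3 - <<'E'
from h import *
a=np.radians(-41.8);d=np.array([np.cos(a),np.sin(a)])
C=np.array([.6606,-.1729])-.175*d;w=C-.0485*d;print(w)
plan([*w,.05],-41.8,4,-.3)
cv2.imwrite("pics/m5.png",wrect(.46,.76,-.28,.08,.026,2000))
B=cv2.imread("pics/m5.png")
hsv=cv2.cvtColor(B,cv2.COLOR_BGR2HSV);m=((hsv[...,1]<75)&(hsv[...,2]>60)).astype('u1')
n,l,st,ce=cv2.connectedComponentsWithStats(m)
for i in range(1,n):
    if st[i,4]>2000:
        pts=cv2.findContours((l==i).astype('u1'),cv2.RETR_EXTERNAL,cv2.CHAIN_APPROX_NONE)[0][0]
        r=cv2.minAreaRect(pts);print(.76-r[0][1]/2000,.08-r[0][0]/2000,np.array(r[1])/2,r[2])
E
```

```text
[ 0.49398611 -0.02392999]
[ 0.5643 -0.0881  0.0476] yaw -41.7
[[0.03,-2.38,-0.06,0,0,0.0,-0.3],[0.03,-2.38,-0.06,0,0,0.0,-0.3],[0.03,-2.38,-0.06,0,0,0.0,-0.3],[0.02,-2.38,-0.06,0,0,0.0,-0.3]]
0.6643550109863281 -0.16752235412597655 [ 96.55898285 110.7717514 ] 41.76030349731445
0.5235071411132812 -0.06451808166503907 [ 94.27612305 101.20813751] 41.89833450317383
```

View pics/m5.png

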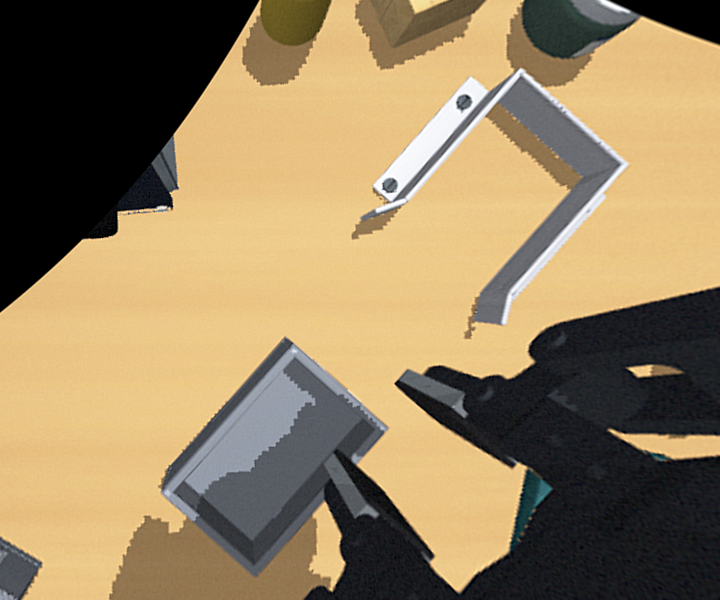

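The wrist view shows the tray staged nearly in line. Its far edge runs (290,343) to (387,428) and its near edge (165,492) to (255,575), with yaw about -41°. The bay's lip tips are at (360,217) and (507,323), and its back wall runs (520,70) to (627,163). That gives a bay origin of about (0.662, -0.171) and yaw about -41.8°. The tray sits about 3 mm to the -n side. Next: regrip the near wall, shift +0.3 cm in tool x, and push about 173 mm.

Emit:
{"op": "send_rows", "data": {
  "series": [
    [[0,-3.1,0,0,0,0,-0.3],[0,-3.1,0,0,0,0,-0.3],[0,-3.1,0,0,0,0,-0.3],[0,0,0,0,0,0,-0.3],[0,0,2.5,0,0,0,-0.3],[0,0,2.5,0,0,0,-0.3],[0,0,1.3,0,0,0,-0.3],[0,0,0.5,0,0,0,-0.3],[0,0,0,0,0,0,-0.3]]
  ]
}}

```text
time: 12.6
eef_pos: [0.4968, -0.0268, -0.0195]
tcp_rot: [0.913, 0.409, 0.0, 0.0]
contact_force: [-0.3, 0.2, 0.7]
opening: 0.348
finger_force: 0.0
```

Emit:
{"op": "send_rows", "data": {
  "series": [
    [[0,0,0,0,0,0,-1],[0,0,0,0,0,0,-1],[0,0,0,0,0,0,-1],[0,0,0,0,0,0,-1]]
  ]
}}

```text
time: 13.1
eef_pos: [0.497, -0.0267, -0.0188]
tcp_rot: [0.912, 0.409, 0.001, 0.0]
contact_force: [-1.5, 0.4, 5.5]
opening: 0.015
finger_force: 40.9
```

Emit:
{"op": "send_rows", "data": {
  "series": [
    [[0.1,1.0,0,0,0,0,-1],[0.1,1.0,0,0,0,0,-1],[0.1,1.0,0,0,0,0,-1],[0,1.0,0,0,0,0,-1],[0,1.0,0,0,0,0,-1],[0,1.0,0,0,0,0,-1],[0,1.0,0,0,0,0,-1]]
  ]
}}

```text
time: 13.98
eef_pos: [0.5498, -0.0697, -0.0188]
tcp_rot: [0.913, 0.409, -0.001, -0.002]
contact_force: [-5.5, 4.7, 9.8]
opening: 0.016
finger_force: 41.5
```

Emit:
{"op": "send_rows", "data": {
  "series": [
    [[0,0.6,0,0,0,0,-1],[0,0.6,0,0,0,0,-1],[0,0.6,0,0,0,0,-1],[0,0.6,0,0,0,0,-1]]
  ]
}}

```text
time: 14.48
eef_pos: [0.5675, -0.0855, -0.0188]
tcp_rot: [0.913, 0.409, -0.001, -0.002]
contact_force: [-5.2, 3.9, 9.9]
opening: 0.014
finger_force: 41.5
```

Emit:
{"op": "send_rows", "data": {
  "series": [
    [[0,0.6,-0.1,0,0,0,-1],[0,0.6,0,0,0,0,-1],[0,0.6,0,0,0,0,-1],[0,0.6,0,0,0,0,-1]]
  ]
}}

```text
time: 14.98
eef_pos: [0.5865, -0.103, -0.0187]
tcp_rot: [0.913, 0.409, -0.0, -0.0]
contact_force: [-1.0, 2.1, 3.9]
opening: 0.018
finger_force: 40.7
```

Emit:
{"op": "send_rows", "data": {
  "series": [
    [[0,0.6,0,0,0,0,-1],[0,0.6,0,0,0,0,-1],[0,0.6,0,0,0,0,-1],[0,0.6,0,0,0,0,-1]]
  ]
}}

```text
time: 15.48
eef_pos: [0.6046, -0.1191, -0.0187]
tcp_rot: [0.913, 0.409, 0.0, 0.0]
contact_force: [-0.7, 1.2, 2.7]
opening: 0.016
finger_force: 40.6
```

Emit:
{"op": "send_rows", "data": {
  "series": [
    [[0,0.6,0,0,0,0,-1],[0,0.6,0,0,0,0,-1],[0,0.6,0,0,0,0,-1],[0,0.4,0,0,0,0,-1]]
  ]
}}

```text
time: 15.98
eef_pos: [0.621, -0.1338, -0.0187]
tcp_rot: [0.913, 0.409, 0.0, 0.0]
contact_force: [-1.8, 1.5, 2.2]
opening: 0.012
finger_force: 40.5
```

Emit:
{"op": "send_rows", "data": {
  "series": [
    [[0,0.2,0,0,0,0,-1],[0,0.2,0,0,0,0,-1],[0,0,0,0,0,0,-1]]
  ]
}}

```text
time: 16.35
eef_pos: [0.624, -0.1364, -0.0187]
tcp_rot: [0.913, 0.409, 0.0, 0.0]
contact_force: [0.7, 0.2, 0.7]
opening: 0.01
finger_force: 40.3
```

Emit:
{"op": "send_rows", "data": {
  "series": [
    [[0,0.2,0,0,0,0,-1],[0,0.1,0,0,0,0,-1],[0,0,0,0,0,0,-1]]
  ]
}}

```text
time: 16.73
eef_pos: [0.6261, -0.1382, -0.0187]
tcp_rot: [0.913, 0.409, 0.0, 0.0]
contact_force: [-0.4, 1.0, 0.5]
opening: 0.017
finger_force: 40.3
```

Emit:
{"op": "send_rows", "data": {
  "series": [
    [[0,0.15,0,0,0,0,-1],[0,0,0,0,0,0,-1]]
  ]
}}

```text
time: 16.98
eef_pos: [0.6273, -0.1393, -0.0187]
tcp_rot: [0.913, 0.409, 0.0, 0.0]
contact_force: [1.0, 1.2, 0.4]
opening: 0.014
finger_force: 40.3
```

No back-wall contact yet, so I'll keep nudging.

Emit:
{"op": "send_rows", "data": {
  "series": [
    [[0,0.15,0,0,0,0,-1],[0,0,0,0,0,0,-1]]
  ]
}}

```text
time: 17.23
eef_pos: [0.6284, -0.1403, -0.0187]
tcp_rot: [0.913, 0.409, 0.0, 0.0]
contact_force: [-0.0, 1.5, 1.1]
opening: 0.018
finger_force: 40.3
```

Emit:
{"op": "send_rows", "data": {
  "series": [
    [[0,0.15,0,0,0,0,-1],[0,0,0,0,0,0,-1]]
  ]
}}

```text
time: 17.48
eef_pos: [0.6283, -0.1403, -0.0187]
tcp_rot: [0.913, 0.409, -0.001, -0.001]
contact_force: [-3.8, 3.5, 4.6]
opening: 0.016
finger_force: 40.7
```

```bash
python3 - <<'E'
from h import *
s=ctrl.get_state();p=s["eef_pos"];print(p,s["contact_force"])
w=wrect(.57,.73,-.26,-.06,.026,3000)
cv2.drawMarker(w,(int((-.06-p[1])*3000),int((.73-p[0])*3000)),(0,0,255),0,20);cv2.imwrite("pics/m6.png",w)
E
```

```text
[ 0.62832117 -0.14026818 -0.01874459] [-3.79590698  3.48889256  4.57957044]
```

Emit:
{"op": "send_rows", "data": {
  "series": [
    [[0,0.15,0,0,0,0,-1],[0,0.15,0,0,0,0,-1],[0,0,0,0,0,0,-1]]
  ]
}}

```text
time: 17.9
eef_pos: [0.628, -0.1401, -0.0188]
tcp_rot: [0.912, 0.409, -0.003, -0.005]
contact_force: [-10.1, 8.6, 10.2]
opening: 0.016
finger_force: 41.5
```

The tray is firmly against the back wall. I'll relieve the push, release and lift clear.

Emit:
{"op": "send_rows", "data": {
  "series": [
    [[0,-0.3,0,0,0,0,-1],[0,0,0,0,0,0,-0.4],[0,0,0,0,0,0,-0.4],[0,0,0,0,0,0,-0.4],[0,0,-2,0,0,0,-0.4],[0,0,-4,0,0,0,-0.4],[0,0,-5,0,0,0,-0.4],[0,-5,-3,0,0,0,-0.4],[0,-6,0,0,0,0,-0.4],[0,-6,0,0,0,0,-0.4]]
  ]
}}

```text
time: 19.15
eef_pos: [0.5022, -0.0274, 0.1237]
tcp_rot: [0.913, 0.409, 0.002, 0.001]
contact_force: [0.8, 0.7, 0.6]
opening: 0.297
finger_force: 0.0
```

Emit:
{"op": "send_rows", "data": {
  "series": [
    [[-3,-5,-2,0,0,0,-0.4],[-3,-5,0,0,0,0,-0.4],[0,0,0,0,0,0,-0.4],[0,0,0,0,0,0,-0.4]]
  ]
}}

```text
time: 19.65
eef_pos: [0.3891, -0.0066, 0.143]
tcp_rot: [0.913, 0.409, 0.002, 0.001]
contact_force: [1.5, -1.1, 0.4]
opening: 0.298
finger_force: 0.0
```

```bash
python3 - <<'E'
from h import *
c=ctrl.read_camera("top");print(ctrl.get_state()["eef_pos"],ctrl.get_state()["time"])
def segs(B,x1,y1,s,tag,V=40):
    hsv=cv2.cvtColor(B,cv2.COLOR_BGR2HSV);m=((hsv[...,1]<75)&(hsv[...,2]>V)).astype('u1')
    n,l,st,ce=cv2.connectedComponentsWithStats(m)
    for i in range(1,n):
        if st[i,4]>3000e-6*s*s:
            pts=cv2.findContours((l==i).astype('u1'),cv2.RETR_EXTERNAL,cv2.CHAIN_APPROX_NONE)[0][0]
            r=cv2.minAreaRect(pts);print(tag,round(x1-r[0][1]/s,4),round(y1-r[0][0]/s,4),np.array(r[1])/s*1e3,r[2])
B=rect(c,.56,.76,-.27,-.08,.026,2000);segs(B,.76,-.08,2000,"bay")
B=rect(c,.36,.6,.03,.36,.028,1000);segs(B,.6,.36,1000,"others")
# profile along bay axis in bay frame, plane z=.026
a=np.radians(-41.8);d=np.array([np.cos(a),np.sin(a)]);n=np.array([-d[1],d[0]])
def bayview(o):
    g=np.arange(-70,71);out=[]
    for lat in(-15,0,15):
        row=[]
        for t in g:
            X=o+d*t*1e-3+n*lat*1e-3;p=c["R"]@[*X,.026]+c["t"]
            u=p[:2]/p[2]*c["fx"]+[c["cx"],c["cy"]]
            row.append(cv2.getRectSubPix(c["img"],(1,1),tuple(map(float,u)))[0,0].astype(int))
        row=np.array(row);out.append(row[:,0]-row[:,2])
    return g,np.array(out)
g,o=bayview(np.array([.6615,-.172]))
print("mm, red-blue at lat -15,0,15");
for t in list(range(-66,-34,2))+list(range(40,66,2)): print(t,o[:,t+70])
E
```

```text
[ 0.38954971 -0.0067945   0.14296102] 19.7
bay 0.6611 -0.1731 [101.29463959 107.02814484] 41.6725959777832
others 0.5097 0.2565 [ 67.63973999 119.03125763] 36.02737808227539
others 0.435 0.127 [ 74.21311188 102.95771027] 30.837831497192383
mm, red-blue at lat -15,0,15
-66 [ 96 101  87]
-64 [75 91 68]
-62 [61 67 59]
-60 [59 58 59]
-58 [57 59 58]
-56 [55 57 56]
-54 [39 43 44]
-52 [11 14 18]
-50 [-7 -8 -3]
-48 [-16 -15 -14]
-46 [-19 -19 -19]
-44 [-20 -20 -20]
-42 [-20 -20 -20]
-40 [-20 -20 -20]
-38 [-20 -20 -20]
-36 [-20 -21 -19]
40 [-10 -10 -10]
42 [ -9 -10  -9]
44 [-8 -9 -9]
46 [-13 -13 -15]
48 [-17 -20 -19]
50 [-13 -13  -9]
52 [12 21 25]
54 [68 71 67]
56 [103 101 105]
58 [107 107 105]
60 [107 108 104]
62 [107 108 105]
64 [107 108  99]
```

The tray's near edge is level with the lip tips: the edge profile spans -52 to +53 mm including the 3 mm back wall, and it is square at all three lateral positions. The other two trays haven't moved. Handing in.

```bash
python3 -c "
from plant import ctrl
print(ctrl.sign_off())"
```

```text
the job is handed in; nothing more can be done
None
```

The right-hand tray is nested in the bay, pushed firmly against the back wall with its front edge about level with the lip tips, and the job is handed in (19.7 s used, no verdict shown); I chose it by camera measurement instead of trying all three, since the left measured too long and the middle too wide, and neither was moved.

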